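# Stand the sprue pin on the moulding board

## Task

Take the tapered sprue pin out of its slanted wooden rest and stand it upright, narrow end down, in the middle of the round boss on the moulding board; set it down, do not drop it. Let go, draw back and watch it for two seconds to see that it stands without wobble. Leave the straight riser pin lying in its own rest.

Things in the scene. Friction and masses are not known exactly. Their poses are not given: they have to be found in the camera images.
- sprue_pin: Plain wooden pin, 150 mm, 0.16 kg. Foot 30 mm across, tapering out to 44 mm at 115 mm from the foot, then a straight head 44 mm across. Origin: centre of the foot face; +z along the axis to the head. At first leans 32 deg from vertical in a fixed plywood rest, foot 55 mm up, head leaning roughly to the robot; the rest holds it below 95 mm from the foot, above that it is free; pull out along its axis.
- boss_top (a point): Centre of the top face of the round aluminium boss, 70 mm across, 8 mm high, on a fixed wooden moulding board (240 x 240 x 18 mm), 26 mm above the table; z up. It is the broad low disc at one end of a thin runner bar; the pattern at the other end is a rectangular plate with a round hub 52 mm across, 22 mm high. A square pad is also on the board.
- riser_pin: Not to be used: same wood, a straight cylinder 50 mm across, 110 mm long, leaning 32 deg in a like rest (rests 170 x 80 mm). Origin: centre of its lower end face; +z along its axis to the upper end. The two rests and the board stand side by side in any order, about 23 cm or more between centres.

How it is judged:
By the outcome, as a careful person would: the job done as asked, in the order asked, and still so for the second after the job is handed in, with the robot touching nothing.
It also fails if it takes over 58 s, if anything falls off the work surface, if the arm or the gripper's body presses on something with over 40 N, if the wrist force passes 120 N, or if a joint passes its speed limit or range.

## Robot

A 6-joint arm with a two-finger parallel gripper is mounted at the origin on the work surface. World frame = base frame: x ahead of the robot, y to its left, z up, the work surface at z = 0. Lengths are in m, angles in degrees, forces in N, time in s.
With the tool pointing down it reaches from about 0.3 to 0.75 m from the base axis. Payload 8.5 kg.
Tool frame: the origin (TCP) lies midway between the tips of the shut fingers; the grasp point (between the pads) lies 19 mm behind it (env.tcp_to_grasp is the z of the grasp point in the tool frame, in m); z points along the fingers, y is the line along which they close (so a half turn about z gives the same grasp; the last joint's range is limited). The gripper opens to 85 mm and grips with 20 to 120 N. Pads are 22 mm wide; open, the fingers measure 114 mm over their backs; the gripper's body (76 mm by 85 mm) begins 54 mm behind the grasp point. The pads swing forward as they close: fully open they stand 13 mm farther back than shut.
Start: joints at [60.315, 21.807, 74.336, -0, 83.858, -12.336], TCP at [0.164, 0.525, 0.231] pointing down, gripper open.
Joint ranges: [-178.18, 178.18], [-50.72, 133.34], [12.68, 142.11], [-81.47, 261.47], [9.98, 163.14], [-165.26, 165.26]. Speed limits (degrees/s): [136.94, 136.94, 180, 180, 180, 180].

## Interface

Orientations are given as a 3x3 rotation matrix whose columns are the frame's x, y, z axes.
In Python, from rig import env, imaging, job, models gives the robot as it stands. The module is installed in compiled form; this text tells all that it offers.
- The arm moves only by the tool jog_arm, never from a script. Its argument "plan" is text: rows parted by semicolons, each of 7 numbers parted by spaces: the turn, a rotation vector about the tool's x, y, z in degrees, then the shift along the tool's x, y, z in cm, then the closure in counts, from 0 (fully open) to 255 (shut). In form: rx ry rz x y z claw; .... A call has 1 to 10 rows; each row shifts and turns the commanded pose from where the row before left it, along the tool's axes as they then stand; what a row does not reach is not made up. A row lasts 1/12 s, in which the tool goes at most 41.7 mm and 7.16 degrees, less where a joint would pass 70% of its speed; a pose out of reach is approached as far as the arm can. A call with a gripper value outside its range is refused whole. The fingers move at their own pace and stop on an object; "grip_force" is the grip in N (left out, the last holds). Time passes only in rows, so rows that do not move let the fingers close. It gives the time, the measured TCP pose, the force, the opening and the grip force at its end, in the units of the state.
- env.observe(): the state, without advancing time (a new reading comes with each control period).
- imaging.get_image(name): name is "side" or "top"; returns a dict with "pixels" (384x512x3 uint8, red, green, blue), "depth" (384x512 float32, m along the optical axis (not along the pixel's ray), 0 where there is no reading), "fov_y" (degrees; the focal length in pixels is half the picture's height over the tangent of half this angle, whatever the lens; pixels are square), "cx", "cy" (the principal point, pixels), "distortion" ([k1, k2, p1, p2, k3] as OpenCV has them; the pictures are not rectified), "world_from_camera" (4x4, takes a point from camera to world coordinates). Camera axes: x right, y down, z forward; pixel columns grow to the right and rows downward; lengths in m; the calibration is good to about 2 mm. A picture is of the moment at which its call begins.
- job.close_job(): hands the job in; it is judged then, once.
Trained networks look in the newest picture that a camera, given by its name, has taken for a name from the list of things; names that differ only in an ending like _2 or _b are one class to them, and where a whole thing is asked for, a point or a joint stands for the part that bears it (a point fixed in the world has none). Each returns a list of dicts, best first, with "confidence" (0 to 1); they miss things now and then, are a little off and sometimes report something else, mostly with a low value. They report only what shows in the picture. A call takes as long as a camera call.
- models.outline_of(camera, query): "region" (384x512 bool, what is visible of it) and "bbox" ([centre column, centre row, width, height] in pixels, round what is visible of it).
- models.tip_of(camera, query): "at" ([column, row] in pixels: a listed point, or the origin of a listed thing).
The state is a dict: "time_s": time; "q": joint angles; "qvel": joint speeds; "joint_efforts": joint torques, N m; "position": TCP position; "tool_rot": TCP orientation; "ft_force": force on the tool from outside, world axes, zero at the start; "wrist_torque": the same for the moment, N m; "grip_width": finger opening in m; "gripper_force": force on a finger pad.
Only numpy, scipy, OpenCV 4.12 (cv2) and the standard library are available. Lean on these libraries where they do the work, as an engineer would, in place of code of your own. Each camera call takes 0.05 s, during which the arm holds its last target. There are 200 camera calls.

## Working session

There is one attempt and no reset: what is moved stays moved. The work goes in short steps, Python scripts to look and compute and a tool call to move; the robot and the scene stay as the last step left them, time stands still between calls to the robot, and variables do not carry over. Pictures are saved under pics/ and viewed, at most 10 in all, crops included, and the job is handed in when it is done.

Besides the shell and the picture viewer there is one more tool, called as a command line: name --argument value ..., lists and objects as JSON in quotes. jog_arm: Moves the arm, as the interface text tells. Its arguments: {"type":"object","properties":{"plan":{"type":"string"},"grip_force":{"type":"number"}},"required":["plan"]}

```bash
mkdir -p pics; cat > h.py <<'E'
import numpy as np, cv2
from rig import env, imaging, job, models
def cam(n):
    im=imaging.get_image(n); f=192/np.tan(np.radians(im['fov_y'])/2)
    im['K']=np.array([[f,0,im['cx']],[0,f,im['cy']],[0,0,1]]); im['d']=np.array(im['distortion']); return im
def world(im,uv,depth=None):
    uv=np.atleast_2d(np.array(uv,float)); r=cv2.undistortPoints(uv[:,None],im['K'],im['d'])[:,0]
    if depth is None: depth=im['depth'][np.round(uv[:,1]).astype(int),np.round(uv[:,0]).astype(int)]
    P=np.c_[r,np.ones(len(r))]*np.reshape(depth,(-1,1)); T=np.array(im['world_from_camera'])
    return P@T[:3,:3].T+T[:3,3]
def cloud(im,m):
    v,u=np.nonzero(m&(im['depth']>0)); return world(im,np.c_[u,v])
def onplane(im,uv,z):
    T=np.array(im['world_from_camera']); p=world(im,uv,[1.0])[0]; o=T[:3,3]; return o+(p-o)*(z-o[2])/(p[2]-o[2])
def save(im,n): cv2.imwrite('pics/'+n,im['pixels'][:,:,::-1])
E
python3 - <<'E'
from h import *
s=env.observe(); print(s['time_s'],s['position'],env.tcp_to_grasp,s['grip_width'])
ims=[]
for c in ('top','side'):
    im=cam(c); ims.append(im['pixels']); print(c,np.round(im['world_from_camera'],3).tolist())
    for q in('sprue_pin','riser_pin'):
        for o in models.outline_of(c,q)[:2]:
            P=cloud(im,o['region']); print(q,o['confidence'],o['bbox'],np.median(P,0).round(3),P.min(0).round(3),P.max(0).round(3))
        for o in models.tip_of(c,q)[:2]: print(' tip',q,o['confidence'],o['at'])
    for o in models.tip_of(c,'boss_top')[:3]: print('boss',o['confidence'],o['at'],onplane(im,o['at'],.026))
    save(im,c+'0.png')
E
```

```text
0.0 [0.1638491  0.52471751 0.2307045 ] -0.0187 0.08579648322493817
top [[-0.028, -0.987, 0.157, 0.466], [-1.0, 0.027, -0.008, -0.007], [0.004, -0.157, -0.988, 0.999], [0.0, 0.0, 0.0, 1.0]]
sprue_pin 0.94 [249.8, 187.6, 18.1, 36.0] [ 0.597 -0.005  0.178] [ 0.565 -0.026  0.064] [0.67  0.012 0.196]
 tip sprue_pin 0.71 [244.8, 176.1]
riser_pin 0.58 [127.2, 190.6, 31.4, 37.1] [0.611 0.291 0.141] [0.573 0.27  0.01 ] [0.685 0.341 0.163]
 tip riser_pin 0.79 [131.8, 185.0]
boss 0.97 [366.9, 228.6] [ 0.51155187 -0.32687863  0.026     ]
side [[0.992, -0.069, 0.106, 0.487], [-0.126, -0.629, 0.768, -0.697], [0.014, -0.775, -0.632, 0.633], [0.0, 0.0, 0.0, 1.0]]
sprue_pin 0.77 [268.1, 160.9, 51.5, 58.5] [ 0.603 -0.02   0.151] [ 0.561 -0.035  0.057] [0.665 0.009 0.194]
 tip sprue_pin 0.68 [286.2, 180.5]
riser_pin 0.57 [253.5, 103.1, 36.2, 41.3] [0.616 0.28  0.119] [ 0.571  0.259 -0.003] [0.669 0.651 0.159]
 tip riser_pin 0.86 [265.3, 116.7]
boss 0.86 [233.3, 334.9] [ 0.50702092 -0.33987853  0.026     ]
```

View pics/top0.png

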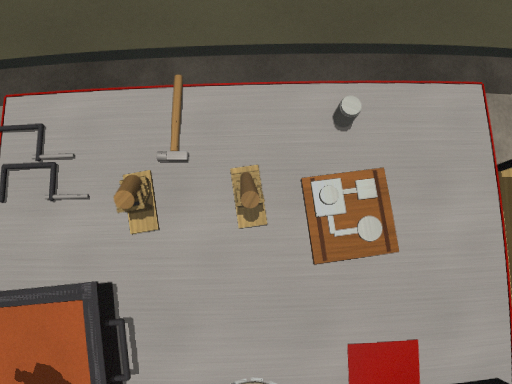

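View pics/side0.png

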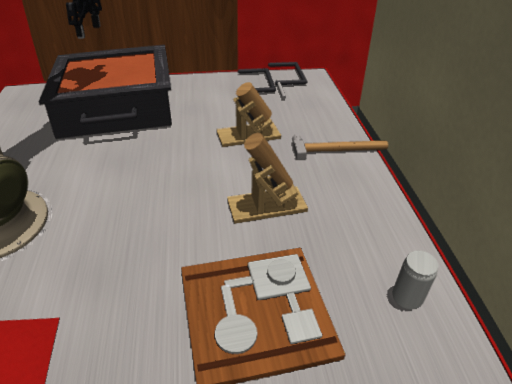

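```bash
cat > fit.py <<'E'
from h import *
from scipy.optimize import least_squares
def sdf(P,foot,a):
    d=P-foot; s=d@a; r=np.linalg.norm(d-np.outer(s,a),axis=1)
    R=np.where(s<.115,.015+.007*s/.115,.022); return np.maximum(np.maximum(r-R,s-.15),-s)
def boss(im,n):
    o=models.tip_of(n,'boss_top')[0]['at']
    hsv=cv2.cvtColor(im['pixels'],cv2.COLOR_RGB2HSV); m=((hsv[:,:,1]<60)&(hsv[:,:,2]>120)).astype(np.uint8)
    m=cv2.morphologyEx(m,cv2.MORPH_OPEN,cv2.getStructuringElement(cv2.MORPH_ELLIPSE,(13,13)))
    k,l,st,c=cv2.connectedComponentsWithStats(m); i=l[int(round(o[1])),int(round(o[0]))]
    cn=max(cv2.findContours((l==i).astype(np.uint8),0,1)[0],key=len)[:,0].astype(float)
    W=np.array([onplane(im,p,.026) for p in cn])[:,:2]
    f=least_squares(lambda v:np.linalg.norm(W-v[:2],axis=1)-v[2],[*W.mean(0),.035],loss='soft_l1',f_scale=.002)
    P=cloud(im,l==i); return o,st[i],f.x.round(4),np.median(P,0).round(4)
E
python3 - <<'E'
from fit import *
C=[]
for c in('top','side'):
    im=cam(c); print(c,boss(im,c)); print('f',im['K'][0,0])
    o=models.outline_of(c,'sprue_pin')[0]; m=cv2.erode(o['region'].astype(np.uint8),np.ones((3,3)))>0
    P=cloud(im,m); P=P[P[:,2]>.09]; C.append(P); print(len(P))
def ax(t,p): t,p=np.radians(t),np.radians(p); return np.array([np.sin(t)*np.cos(p),np.sin(t)*np.sin(p),np.cos(t)])
for Q in (np.vstack(C),C[0],C[1]):
  for free in(0,1):
    g=lambda v:sdf(Q,np.array([v[0],v[1],v[3] if free else .055]),ax(v[4] if free else 32,v[2]))
    f=least_squares(g,[.67,-.01,180,.055,32],x_scale=[.01,.01,5,.01,5],loss='soft_l1',f_scale=.003)
    a=ax(f.x[4] if free else 32,f.x[2]); print(f.x.round(4),a.round(3),'rms',np.median(abs(g(f.x))).round(4), 'head',(f.x[[0,1,3]]+.15*a).round(4))
E
```

```text
top ([130.7, 181.7], array([    0,     0,   512,   384, 77381], dtype=int32), array([ 0.5123, -0.0571,  0.729 ]), array([ 1.3805,  0.0848, -0.3875]))
f 359.66664915821633Traceback (most recent call last):
  File "<stdin>", line 5, in <module>
IndexError: list index out of range
```

```bash
sed -i 's/^def boss(im,n):/def boss(im,n,o):/; /o=models.tip_of(n/d' fit.py
cat > run.py <<'E'
from fit import *
C=[]
for c,o in(('top',(369,229)),('side',(236,333))):
    im=cam(c); print(c,boss(im,c,o))
    for k in range(6):
        r=[x for x in models.outline_of(c,'sprue_pin') if np.hypot(*(np.array(x['bbox'][:2])-((250,188) if c=='top' else (268,161))))<20]
        if r: break
        im=cam(c)
    m=cv2.erode(r[0]['region'].astype(np.uint8),np.ones((3,3)))>0
    P=cloud(im,m); P=P[P[:,2]>.09]; C.append(P); print(len(P))
def ax(t,p): t,p=np.radians(t),np.radians(p); return np.array([np.sin(t)*np.cos(p),np.sin(t)*np.sin(p),np.cos(t)])
for Q in (np.vstack(C),C[0],C[1]):
  for free in(0,1):
    g=lambda v:sdf(Q,np.array([v[0],v[1],v[3] if free else .055]),ax(v[4] if free else 32,v[2]))
    f=least_squares(g,[.67,-.01,180,.055,32],x_scale=[.01,.01,5,.01,5],loss='soft_l1',f_scale=.003)
    a=ax(f.x[4] if free else 32,f.x[2]); print(f.x.round(4),a.round(3),'rms',np.median(abs(g(f.x))).round(4), 'head',(f.x[[0,1,3]]+.15*a).round(4))
E
python3 run.py
```

```text
top ((369, 229), array([357, 216,  25,  25, 484], dtype=int32), array([ 0.5132, -0.3336,  0.0331]), array([ 0.5129, -0.3331,  0.027 ]))
429
side ((236, 333), array([ 215,  313,   42,   39, 1254], dtype=int32), array([ 0.511 , -0.3353,  0.034 ]), array([ 0.5108, -0.3359,  0.0255]))
761
[6.573000e-01 1.000000e-03 1.869655e+02 5.500000e-02 3.200000e+01] [-0.526 -0.064  0.848] rms 0.0007 head [ 0.5784 -0.0087  0.1822]
[6.578000e-01 1.200000e-03 1.870606e+02 5.540000e-02 3.235100e+01] [-0.531 -0.066  0.845] rms 0.0007 head [ 0.5782 -0.0087  0.1821]
[6.57700e-01 1.40000e-03 1.87474e+02 5.50000e-02 3.20000e+01] [-0.525 -0.069  0.848] rms 0.0006 head [ 0.5789 -0.009   0.1822]
[6.582000e-01 1.300000e-03 1.874057e+02 5.590000e-02 3.228700e+01] [-0.53  -0.069  0.845] rms 0.0005 head [ 0.5787 -0.009   0.1827]
[6.567000e-01 6.000000e-04 1.867465e+02 5.500000e-02 3.200000e+01] [-0.526 -0.062  0.848] rms 0.0007 head [ 0.5778 -0.0087  0.1822]
[6.568000e-01 4.000000e-04 1.866355e+02 5.440000e-02 3.206590e+01] [-0.527 -0.061  0.847] rms 0.0006 head [ 0.5777 -0.0088  0.1815]
```

```bash
cat > plan.py <<'E'
from h import *
from scipy.spatial.transform import Rotation as Ro
a=np.array([-.527,-.064,.848]);a/=np.linalg.norm(a); foot=np.array([.6573,.001,.055])
def frame(z,yref):
    y=yref-z*(yref@z); y/=np.linalg.norm(y); return np.c_[np.cross(y,z),y,z]
def lat(R): y=np.cross(a,[0,0,1]); y/=np.linalg.norm(y); return y if y@R[:,1]>0 else -y
def show(p,R,pt,Rt):
    "shift first (tool axes cm), then turn (deg)"
    print('shift cm',(R.T@(pt-p)*100).round(2),'turn',Ro.from_matrix(R.T@Rt).as_rotvec(degrees=True).round(2))
def now():
    s=env.observe(); p,R=np.array(s['position']),np.array(s['tool_rot']); print('t',round(s['time_s'],2),p.round(4),R.round(3).tolist(),'q',np.round(s['q'],1),'w',s['grip_width'],'gf',s['gripper_force'],'ft',np.round(s['ft_force'],1)); return p,R
E
python3 - <<'E'
from plan import *
p,R=now(); Rt=frame(-a,lat(R)); show(p,R,foot+.213*a,Rt); print(lat(R))
E
```

```text
t 0.95 [0.164  0.525  0.2313] [[-0.954, 0.298, 0.0], [0.298, 0.954, 0.0], [-0.0, 0.0, -1.0]] q [ 60.3  21.8  74.3  -0.   83.9 -12.3] w 0.08494542600364806 gf 0.0 ft [ 0.3 -0.3 -0. ]
shift cm [-52.41 -39.95  -0.42] turn [ -6.79 -31.56 -23.64]
[-0.12055638  0.99270648  0.        ]
```

jog_arm --plan "0 0 0 -3 -2.3 0 0;0 0 0 -3 -2.3 0 0;0 0 0 -3 -2.3 0 0;0 0 0 -3 -2.3 0 0;0 0 0 -3 -2.3 0 0;0 0 0 -3 -2.3 0 0;0 0 0 -3 -2.3 0 0;0 0 0 -3 -2.3 0 0;0 0 0 -3 -2.3 0 0;0 0 0 -3 -2.3 0 0"

```text
time_s: 1.78
position: [0.3825, 0.2143, 0.2316]
tool_rot: [[-0.955, 0.298, 0.001], [0.298, 0.955, 0.0], [-0.0, 0.0, -1.0]]
ft_force: [0.5, 0.9, 0.0]
grip_width: 0.0856
gripper_force: 0.0
```

jog_arm --plan "0 0 0 -3 -2.3 0 0;0 0 0 -3 -2.3 0 0;0 0 0 -3 -2.3 0 0;-1 -4.5 -3.4 -3 -2.3 0 0;-1 -4.5 -3.4 -3 -2.3 0 0;-1 -4.5 -3.4 -3 -2.3 0 0;-1 -4.5 -3.4 -3 -2.3 0 0;-1 -4.5 -3.4 0 0 0 0;-1 -4.5 -3.4 0 0 0 0;0 0 0 0 0 0 0"

```text
time_s: 2.62
position: [0.5419, 0.0077, 0.2429]
tool_rot: [[-0.886, -0.065, 0.46], [-0.05, 0.998, 0.045], [-0.462, 0.017, -0.887]]
ft_force: [0.2, -0.4, 0.2]
grip_width: 0.0854
gripper_force: 0.0
```

```bash
python3 - <<'E'
from plan import *
p,R=now(); Rt=frame(-a,lat(R)); show(p,R,foot+.213*a,Rt)
E
```

```text
t 2.62 [0.5419 0.0077 0.2429] [[-0.886, -0.065, 0.46], [-0.05, 0.998, 0.045], [-0.462, 0.017, -0.887]] q [ -16.6   10.    94.6   13.1   50.5 -116.3] w 0.08541416296353958 gf 0.0 ft [ 0.2 -0.4  0.2]
shift cm [ 0.16 -2.06  0.71] turn [-0.73 -4.51 -3.26]
```

jog_arm --plan "0 0 0 0.2 -2.1 0.7 0;-0.7 -4.5 -3.3 0 0 0 0;0 0 0 0 0 0 0;0 0 0 0 0 0 0"

```text
time_s: 2.95
position: [0.5459, -0.0124, 0.2364]
tool_rot: [[-0.844, -0.117, 0.524], [-0.099, 0.993, 0.063], [-0.528, 0.001, -0.85]]
ft_force: [-0.3, 0.1, 0.7]
grip_width: 0.0854
gripper_force: 0.0
```

```bash
python3 - <<'E'
from plan import *
p,R=now(); Rt=frame(-a,lat(R)); show(p,R,foot+.113*a,Rt)
im=cam('side'); cv2.imwrite('pics/s1.png',cv2.resize(im['pixels'][60:240,170:370,::-1],None,fx=3,fy=3))
E
```

```text
t 2.95 [ 0.5459 -0.0124  0.2364] [[-0.844, -0.117, 0.524], [-0.099, 0.993, 0.063], [-0.528, 0.001, -0.85]] q [ -20.6    9.8   97.8   20.    45.3 -128. ] w 0.08537785995012223 gf 0.0 ft [-0.3  0.1  0.7]
shift cm [ 0.08 -0.   10.02] turn [-0.04 -0.21 -0.19]
```

View pics/s1.png

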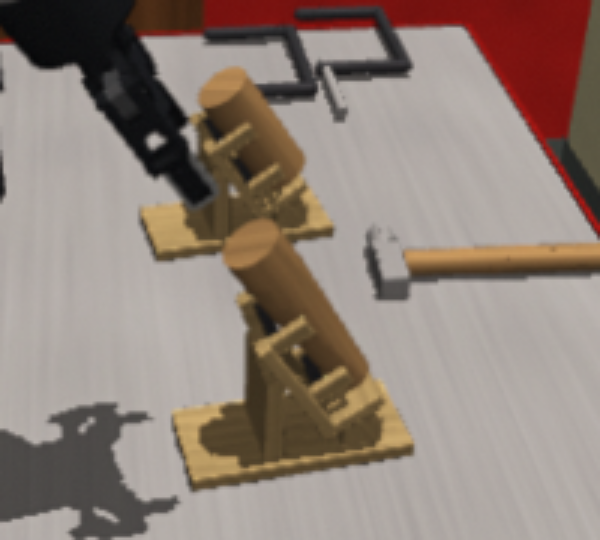

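jog_arm --plan "0 -0.2 -0.2 0.1 0 2 0;0 0 0 0 0 2 0;0 0 0 0 0 2 0;0 0 0 0 0 2 0;0 0 0 0 0 1 0;0 0 0 0 0 1 0;0 0 0 0 0 0 0;0 0 0 0 0 0 0"

```text
time_s: 3.67
position: [0.5985, -0.006, 0.1515]
tool_rot: [[-0.84, -0.123, 0.529], [-0.106, 0.992, 0.064], [-0.533, -0.002, -0.846]]
ft_force: [-0.4, -0.2, 0.3]
grip_width: 0.0855
gripper_force: 0.0
```

```bash
python3 - <<'E'
from plan import *
p,R=now(); Rt=frame(-a,lat(R)); show(p,R,foot+.113*a,Rt)
E
```

```text
t 3.67 [ 0.5985 -0.006   0.1515] [[-0.84, -0.123, 0.529], [-0.106, 0.992, 0.064], [-0.533, -0.002, -0.846]] q [ -17.5   21.    98.4   23.8   33.  -131.5] w 0.08550471679312772 gf 0.0 ft [-0.4 -0.2  0.3]
shift cm [ 0.1  -0.01  0.02] turn [-0.03  0.16  0.21]
```

jog_arm --plan "0 0 0 0.1 0 0 255;0 0 0 0 0 0 255;0 0 0 0 0 0 255;0 0 0 0 0 0 255;0 0 0 0 0 0 255;0 0 0 0 0 0 255;0 0 0 0 0 0 255;0 0 0 0 0 0 255;0 0 0 0 0 0 255;0 0 0 0 0 0 255" --grip_force 25

```text
time_s: 4.5
position: [0.5975, -0.0065, 0.1515]
tool_rot: [[-0.839, -0.123, 0.53], [-0.106, 0.992, 0.063], [-0.534, -0.003, -0.845]]
ft_force: [-3.8, 0.6, 6.7]
grip_width: 0.0437
gripper_force: 24.9
```

jog_arm --plan "0 0 0 0 0 0 255;0 0 0 0 0 0 255;0 0 0 0 0 0 255;0 0 0 0 0 0 255" --grip_force 60

```text
time_s: 4.83
position: [0.5975, -0.0065, 0.1517]
tool_rot: [[-0.839, -0.123, 0.531], [-0.106, 0.992, 0.063], [-0.534, -0.003, -0.845]]
ft_force: [-6.6, 0.4, 8.2]
grip_width: 0.0429
gripper_force: 59.4
```

jog_arm --plan "0 0 0 0 0 -0.5 255;0 0 0 0 0 -1 255;0 0 0 0 0 -1.5 255;0 0 0 0 0 -1.5 255;0 0 0 0 0 -1.5 255;0 0 0 0 0 -1.5 255;0 0 0 0 0 -1.5 255;0 0 0 0 0 -1.5 255;0 0 0 0 0 -1.5 255;0 0 0 0 0 -1.5 255"

```text
time_s: 5.67
position: [0.5247, -0.0149, 0.2656]
tool_rot: [[-0.84, -0.123, 0.528], [-0.106, 0.992, 0.063], [-0.532, -0.003, -0.847]]
ft_force: [0.1, -0.5, -1.1]
grip_width: 0.0427
gripper_force: 61.3
```

```bash
python3 - <<'E'
from plan import *
p,R=now(); 
im=cam('side'); cv2.imwrite('pics/s2.png',cv2.resize(im['pixels'][30:240,140:370,::-1],None,fx=2.5,fy=2.5))
pb=np.array([.512,-.3345,0]); show(p,R,np.array([.512,-.3345,.30]),frame(np.array([0,0,-1.]),R[:,1]))
E
```

```text
t 5.67 [ 0.5247 -0.0149  0.2656] [[-0.84, -0.123, 0.528], [-0.106, 0.992, 0.063], [-0.532, -0.003, -0.847]] q [ -22.1    5.8   97.5   19.8   49.6 -128.5] w 0.042737510152027425 gf 61.32305272389203 ft [ 0.1 -0.5 -1.1]
shift cm [  2.61 -31.57  -5.61] turn [-0.14 32.16  0.04]
```

View pics/s2.png

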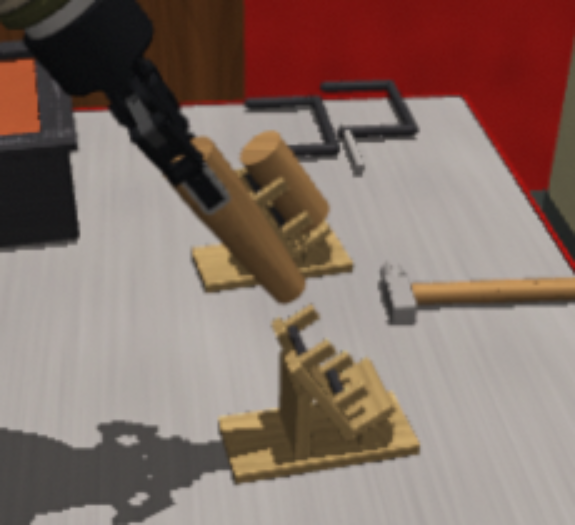

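jog_arm --plan "0 0 0 0 0 -1.5 255;0 5 0 0 0 0 255;0 5.5 0 0 0 0 255;0 5.5 0 0 0 0 255;0 5.5 0 0 0 0 255;0 5.5 0 0 0 0 255;0 5.2 0 0 0 0 255;0 0 0 0 0 0 255"

```text
time_s: 6.38
position: [0.5193, -0.0159, 0.2767]
tool_rot: [[-0.992, -0.124, -0.004], [-0.124, 0.992, -0.003], [0.004, -0.003, -1.0]]
ft_force: [-0.7, 0.0, -2.5]
grip_width: 0.0426
gripper_force: 61.4
```

```bash
python3 - <<'E'
from plan import *
p,R=now(); show(p,R,np.array([.512,-.3345,.235]),frame(np.array([0,0,-1.]),R[:,1]))
E
```

```text
t 6.38 [ 0.5193 -0.0159  0.2767] [[-0.992, -0.124, -0.004], [-0.124, 0.992, -0.003], [0.004, -0.003, -1.0]] q [ -14.7   17.1   73.9   -0.2   89.1 -111.8] w 0.04261427537193069 gf 61.365449933800846 ft [-0.7  0.  -2.5]
shift cm [  4.64 -31.52   4.26] turn [-0.14 -0.23 -0.  ]
```

jog_arm --plan "-0.1 -0.2 0 0.2 -1.2 0 255;0 0 0 0.4 -3 0 255;0 0 0 0.5 -3.3 0 255;0 0 0 0.5 -3.3 0 255;0 0 0 0.5 -3.3 0 255;0 0 0 0.5 -3.3 0 255;0 0 0 0.5 -3.3 0 255;0 0 0 0.5 -3.3 0 255;0 0 0 0.5 -3.3 0 255;0 0 0 0.3 -2 0 255"

```text
time_s: 7.22
position: [0.5095, -0.3151, 0.2772]
tool_rot: [[-0.993, -0.121, 0.005], [-0.121, 0.993, -0.001], [-0.005, -0.002, -1.0]]
ft_force: [-0.1, 0.0, -3.1]
grip_width: 0.0427
gripper_force: 61.5
```

jog_arm --plan "0 0 0 0.2 -1.5 1 255;0 0 0 0 -0.7 1.5 255;0 0 0 0 0 1 255;0 0 0 0 0 0.5 255;0 0 0 0 0 0 255;0 0 0 0 0 0 255;0 0 0 0 0 0 255"

```text
time_s: 7.8
position: [0.5117, -0.3336, 0.2387]
tool_rot: [[-0.992, -0.124, 0.005], [-0.124, 0.992, -0.002], [-0.005, -0.002, -1.0]]
ft_force: [-0.7, -0.7, -1.5]
grip_width: 0.043
gripper_force: 61.5
```

```bash
cat > pinfit.py <<'E'
from fit import *
from plan import now
def pinfit(p,s0=.113,zlo=None,imgs=None):
    "fit pin near vertical; colour by depth cloud in a cylinder around tool axis, below the finger tips"
    C=[]
    for c in('top','side'):
        im=cam(c) if imgs is None else imgs[c]
        P=cloud(im,np.ones(im['depth'].shape,bool))
        m=(np.hypot(*(P[:,:2]-p[:2]).T)<.035)&(P[:,2]<p[2]-.004 if zlo is None else P[:,2]>0)&(P[:,2]>p[2]-s0+.008)
        C.append(P[m]); 
    Q=np.vstack(C); print('n',[len(x) for x in C])
    def ax(v): a=np.array([v[2],v[3],1]); return a/np.linalg.norm(a)
    for Q in (C[1],np.vstack(C)):
        g=lambda v:sdf(Q,np.array([v[0],v[1],v[4]]),ax(v))
        f=least_squares(g,[p[0],p[1],0,0,p[2]-s0],x_scale=[.01,.01,.1,.1,.01],loss='soft_l1',f_scale=.002)
        print('foot',f.x[[0,1,4]].round(4),'tilt deg x,y',np.degrees(f.x[2:4]).round(2),'med',np.median(abs(g(f.x))).round(4))
    return f.x
E
python3 - <<'E'
from pinfit import *
p,R=now(); pinfit(p)
im=cam('side'); cv2.imwrite('pics/s3.png',cv2.resize(im['pixels'][150:384,130:380,::-1],None,fx=2.4,fy=2.4))
E
```

```text
t 7.8 [ 0.5117 -0.3336  0.2387] [[-0.992, -0.124, 0.005], [-0.124, 0.992, -0.002], [-0.005, -0.002, -1.0]] q [-4.430e+01  2.770e+01  6.340e+01  1.000e-01  8.860e+01 -1.414e+02] w 0.04301909987615991 gf 61.52565555414185 ft [-0.7 -0.7 -1.5]
n [126, 1047]
foot [ 0.5121 -0.3348  0.1346] tilt deg x,y [-0.69 -0.39] med 0.0003
foot [ 0.5127 -0.3341  0.1266] tilt deg x,y [-0.9  -0.43] med 0.0004
```

View pics/s3.png

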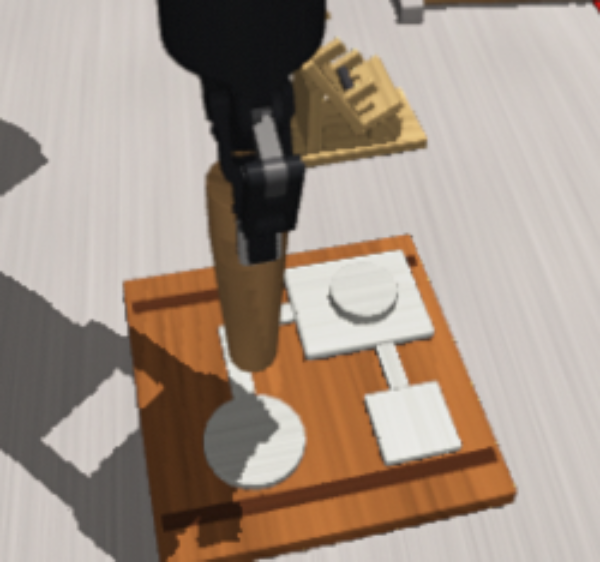

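jog_arm --plan "0.4 0.8 0 -0.1 0.1 0 255;0 0 0 0 0 1 255;0 0 0 0 0 1.5 255;0 0 0 0 0 1.5 255;0 0 0 0 0 1.5 255;0 0 0 0 0 1 255;0 0 0 0 0 0.5 255;0 0 0 0 0 0 255;0 0 0 0 0 0 255"

```text
time_s: 8.7
position: [0.5118, -0.3339, 0.1681]
tool_rot: [[-0.992, -0.123, -0.009], [-0.123, 0.992, -0.01], [0.01, -0.008, -1.0]]
ft_force: [-0.1, 0.0, -2.1]
grip_width: 0.0426
gripper_force: 61.5
```

```bash
python3 - <<'E'
from pinfit import *
p,R=now(); pinfit(p); pinfit(p)
E
```

```text
t 8.7 [ 0.5118 -0.3339  0.1681] [[-0.992, -0.123, -0.009], [-0.123, 0.992, -0.01], [0.01, -0.008, -1.0]] q [ -43.9   30.7   69.9   -0.8   79.3 -140.8] w 0.042573887161200974 gf 61.52624628972262 ft [-0.1  0.  -2.1]
n [68, 798]
foot [ 0.5106 -0.3362  0.0637] tilt deg x,y [0.69 0.64] med 0.0004
foot [ 0.5109 -0.3363  0.0636] tilt deg x,y [0.48 0.67] med 0.0004
n [65, 801]
foot [ 0.5106 -0.3363  0.0638] tilt deg x,y [0.71 0.64] med 0.0004
foot [ 0.5109 -0.3363  0.0638] tilt deg x,y [0.51 0.7 ] med 0.0004
```

jog_arm --plan "-0.5 -0.5 0 0 0 0.5 255;0 0 0 0 0 0.5 255;0 0 0 0 0 0.5 255;0 0 0 0 0 0.2 255;0 0 0 0 0 0 255;0 0 0 0 0 0 255" --grip_force 40

```text
time_s: 9.4
position: [0.5115, -0.3337, 0.1506]
tool_rot: [[-0.992, -0.123, -0.002], [-0.123, 0.992, 0.001], [0.002, 0.001, -1.0]]
ft_force: [-0.1, 0.0, -2.2]
grip_width: 0.0428
gripper_force: 61.5
```

```bash
python3 - <<'E'
from pinfit import *
p,R=now(); pinfit(p)
im=cam('side'); cv2.imwrite('pics/s4.png',cv2.resize(im['pixels'][230:384,170:350,::-1],None,fx=3,fy=3))
E
```

```text
t 9.4 [ 0.5115 -0.3337  0.1506] [[-0.992, -0.123, -0.002], [-0.123, 0.992, 0.001], [0.002, 0.001, -1.0]] q [ -44.2   31.6   71.5   -0.    77.1 -141.3] w 0.04280838108843562 gf 61.52476352406666 ft [-0.1  0.  -2.2]
n [73, 725]
foot [ 0.5111 -0.335   0.0467] tilt deg x,y [ 0.27 -0.04] med 0.0003
foot [ 0.5115 -0.335   0.0461] tilt deg x,y [ 0.04 -0.03] med 0.0004
```

View pics/s4.png

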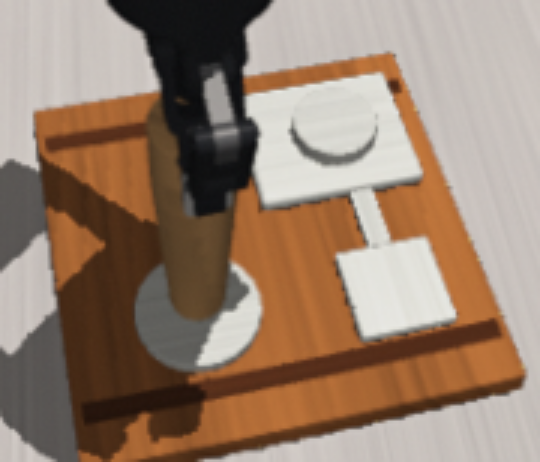

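jog_arm --plan "0 0 0 0 0 0.4 255;0 0 0 0 0 0.3 255;0 0 0 0 0 0.2 255;0 0 0 0 0 0.1 255;0 0 0 0 0 0 255"

```text
time_s: 9.97
position: [0.5114, -0.3337, 0.1404]
tool_rot: [[-0.992, -0.123, -0.002], [-0.123, 0.992, 0.001], [0.002, 0.001, -1.0]]
ft_force: [-0.5, 0.0, -2.1]
grip_width: 0.0429
gripper_force: 61.5
```

jog_arm --plan "0 0 0 0 0 0.1 255;0 0 0 0 0 0 255;0 0 0 0 0 0 255"

```text
time_s: 10.22
position: [0.5116, -0.3338, 0.1399]
tool_rot: [[-0.992, -0.123, -0.001], [-0.123, 0.992, 0.0], [0.001, 0.001, -1.0]]
ft_force: [1.0, -0.2, -1.3]
grip_width: 0.0426
gripper_force: 61.7
```

jog_arm --plan "0 0 0 0 0 0.1 255;0 0 0 0 0 0 255;0 0 0 0 0 0 255"

```text
time_s: 10.47
position: [0.5117, -0.3338, 0.1398]
tool_rot: [[-0.992, -0.123, -0.0], [-0.123, 0.992, -0.0], [0.0, -0.0, -1.0]]
ft_force: [-0.5, 0.9, 4.7]
grip_width: 0.0429
gripper_force: 62.2
```

jog_arm --plan "0 0 0 0 0 0 118;0 0 0 0 0 0 112;0 0 0 0 0 0 106;0 0 0 0 0 0 100;0 0 0 0 0 0 90;0 0 0 0 0 0 75;0 0 0 0 0 0 50;0 0 0 0 0 0 0;0 0 0 0 0 0 0;0 0 0 0 0 0 0" --grip_force 20

```text
time_s: 11.3
position: [0.5115, -0.3338, 0.1388]
tool_rot: [[-0.992, -0.123, -0.001], [-0.123, 0.992, 0.001], [0.001, 0.001, -1.0]]
ft_force: [-0.0, 0.1, -0.6]
grip_width: 0.0851
gripper_force: 0.0
```

```bash
python3 - <<'E'
from pinfit import *
p,R=now(); pinfit(p)
E
```

```text
t 11.3 [ 0.5115 -0.3338  0.1388] [[-0.992, -0.123, -0.001], [-0.123, 0.992, 0.001], [0.001, 0.001, -1.0]] q [ -44.2   32.2   72.4   -0.    75.5 -141.3] w 0.08514801803483137 gf 0.0 ft [-0.   0.1 -0.6]
n [6, 563]
foot [ 0.5114 -0.3351  0.0347] tilt deg x,y [0.08 0.17] med 0.0004
foot [ 0.5115 -0.3351  0.0349] tilt deg x,y [0.02 0.17] med 0.0004
```

Standing free and upright. Draw straight up, then back.

jog_arm --plan "0 0 0 0 0 -0.5 0;0 0 0 0 0 -1 0;0 0 0 0 0 -1.5 0;0 0 0 0 0 -2 0;0 0 0 0 0 -2.5 0;0 0 0 0 0 -2.5 0;0 0 0 0 0 -2 0;0 0 0 1.5 0 -1 0;0 0 0 2.5 0 0 0;0 0 0 2.5 0 0 0"

```text
time_s: 12.23
position: [0.4468, -0.3418, 0.2705]
tool_rot: [[-0.992, -0.124, 0.0], [-0.124, 0.992, -0.001], [-0.0, -0.001, -1.0]]
ft_force: [-0.6, -0.9, 0.0]
grip_width: 0.0856
gripper_force: 0.0
```

jog_arm --plan "0 0 0 2 2.5 0 0;0 0 0 2 3 0 0;0 0 0 1 3 0 0;0 0 0 0 1 0 0;0 0 0 0 0 0 0;0 0 0 0 0 0 0;0 0 0 0 0 0 0;0 0 0 0 0 0 0;0 0 0 0 0 0 0;0 0 0 0 0 0 0"

```text
time_s: 13.07
position: [0.3861, -0.2542, 0.2687]
tool_rot: [[-0.992, -0.123, -0.002], [-0.123, 0.992, 0.001], [0.002, 0.001, -1.0]]
ft_force: [-0.6, -0.4, 0.3]
grip_width: 0.085
gripper_force: 0.0
```

```bash
cat > chk.py <<'E'
from pinfit import *
now(); pinfit(np.array([.5115,-.3345,.139]),zlo=1)
E
python3 chk.py
```

```text
t 13.07 [ 0.3861 -0.2542  0.2687] [[-0.992, -0.123, -0.002], [-0.123, 0.992, 0.001], [0.002, 0.001, -1.0]] q [ -48.1   11.4   83.1   -0.    85.6 -145.1] w 0.08495519150047635 gf 0.0 ft [-0.6 -0.4  0.3]
n [503, 1811]
foot [ 0.5114 -0.3346  0.0252] tilt deg x,y [0.03 0.35] med 0.0005
foot [ 0.5117 -0.3349  0.0258] tilt deg x,y [0.02 0.44] med 0.0006
```

jog_arm --plan "0 0 0 0 0 0 0;0 0 0 0 0 0 0;0 0 0 0 0 0 0;0 0 0 0 0 0 0;0 0 0 0 0 0 0;0 0 0 0 0 0 0;0 0 0 0 0 0 0;0 0 0 0 0 0 0;0 0 0 0 0 0 0;0 0 0 0 0 0 0"

```text
time_s: 14.0
position: [0.3859, -0.2537, 0.269]
tool_rot: [[-0.992, -0.123, -0.001], [-0.123, 0.992, 0.001], [0.001, 0.001, -1.0]]
ft_force: [0.9, -0.4, -0.8]
grip_width: 0.0855
gripper_force: 0.0
```

```bash
python3 chk.py
```

```text
t 14.0 [ 0.3859 -0.2537  0.269 ] [[-0.992, -0.123, -0.001], [-0.123, 0.992, 0.001], [0.001, 0.001, -1.0]] q [ -48.    11.3   83.2   -0.    85.6 -145.1] w 0.08549090291221148 gf 0.0 ft [ 0.9 -0.4 -0.8]
n [505, 1811]
foot [ 0.5114 -0.3345  0.0252] tilt deg x,y [0.02 0.3 ] med 0.0004
foot [ 0.5118 -0.3348  0.0257] tilt deg x,y [-0.01  0.38] med 0.0006
```

jog_arm --plan "0 0 0 0 0 0 0;0 0 0 0 0 0 0;0 0 0 0 0 0 0;0 0 0 0 0 0 0;0 0 0 0 0 0 0;0 0 0 0 0 0 0;0 0 0 0 0 0 0;0 0 0 0 0 0 0;0 0 0 0 0 0 0;0 0 0 0 0 0 0"

```text
time_s: 14.93
position: [0.3859, -0.2537, 0.269]
tool_rot: [[-0.992, -0.123, -0.001], [-0.123, 0.992, 0.001], [0.001, 0.001, -1.0]]
ft_force: [-0.3, -0.0, 0.3]
grip_width: 0.0852
gripper_force: 0.0
```

jog_arm --plan "0 0 0 0 0 0 0;0 0 0 0 0 0 0;0 0 0 0 0 0 0;0 0 0 0 0 0 0;0 0 0 0 0 0 0;0 0 0 0 0 0 0;0 0 0 0 0 0 0;0 0 0 0 0 0 0;0 0 0 0 0 0 0;0 0 0 0 0 0 0"

```text
time_s: 15.77
position: [0.3859, -0.2537, 0.269]
tool_rot: [[-0.992, -0.123, -0.001], [-0.123, 0.992, 0.001], [0.001, 0.001, -1.0]]
ft_force: [-0.9, -0.3, -0.5]
grip_width: 0.0854
gripper_force: 0.0
```

```bash
python3 chk.py; python3 -c "
from h import *
im=cam('side'); save(im,'s5.png')"
```

```text
t 15.77 [ 0.3859 -0.2537  0.269 ] [[-0.992, -0.123, -0.001], [-0.123, 0.992, 0.001], [0.001, 0.001, -1.0]] q [ -48.    11.3   83.2   -0.    85.6 -145.1] w 0.08535191912651738 gf 0.0 ft [-0.9 -0.3 -0.5]
n [504, 1807]
foot [ 0.5114 -0.3345  0.0252] tilt deg x,y [-0.02  0.31] med 0.0004
foot [ 0.5119 -0.3347  0.0257] tilt deg x,y [-0.06  0.38] med 0.0006
```

View pics/s5.png

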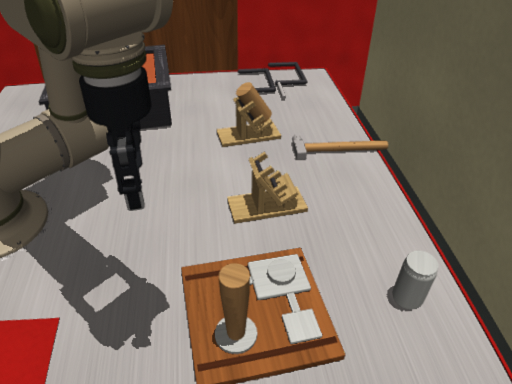

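The pin stands upright on the boss at (236,330), the riser still lies in its rest at (252,105), and the arm is well clear. The pin was steady for over 2.5 s.

```bash
python3 -c "
from rig import job
print(job.close_job())"
```

```text
the job is handed in; nothing more can be done
None
```

The sprue pin is standing upright, narrow end down, within about 1 mm of the boss centre; it held steady for over two seconds after release, the riser pin was left in its rest, and the job was handed in at about 16 s.

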